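# Check a bench spring gauge at its set band

## Robot

A 7-joint arm with a two-finger parallel gripper is mounted at the origin on a cart in front of the work surface, level with it; the furniture and walls round the work are solid. World frame = base frame: x ahead of the robot, y to its left, z up, the work surface at z = 0. Lengths are in m, angles in rad, forces in N, time in s.
With the tool pointing down it reaches from about 0.4 to 0.85 m from the base axis. Payload 10.4 kg.
Tool frame: the origin (TCP) lies midway between the tips of the shut fingers; the grasp point (between the pads) lies 19 mm behind it; z points along the fingers, y is the line along which they close (so a half turn about z gives the same grasp; the last joint's range is limited). The gripper opens to 85 mm and grips with 20 to 120 N. Pads are 22 mm wide; open, the fingers measure 114 mm over their backs; the gripper's body (76 mm by 85 mm) begins 54 mm behind the grasp point. The pads swing forward as they close: fully open they stand 13 mm farther back than shut.
Start: joints at [-1.312, 0.332, -0.065, 1.46, 0.022, 1.35, -0.088], TCP at [0.174, 0.6, 0.231] pointing down, gripper open.
Joint ranges: [-2.6, 2.6], [-0.5, 2.12], [-1.47, 1.34], [0.16, 2.42], [-1.27, 4.41], [0.06, 2.06], [-2.6, 2.6]. Speed limits (rad/s): [2.22, 2.22, 2.79, 2.79, 3.14, 3.14, 3.14].

## Interface

Orientations are given as a unit quaternion [x, y, z, w].
In Python, from workcell import get_obs, camera, camera_params, hand_in gives the robot as it stands.
- The arm moves only by the tool carry_out, never from a script. Its argument "commands" is a list that holds one entry, the list of rows, each a list of 6 numbers: the shift along the tool's x, y, z in units of 40 mm (1.0 is 40 mm), then the turn, a rotation vector about the tool's x, y, z in units of 6 degrees (1.0 is 6 degrees). In form: [[[x, y, z, ax, ay, az], ...]]. A call has 1 to 20 rows; each row shifts and turns the commanded pose from where the row before left it, along the tool's axes as they then stand; what a row does not reach is not made up. A row lasts 1/12 s, in which the tool goes at most 41.7 mm and 7.16 degrees, less where a joint would pass 70% of its speed; a pose out of reach is approached as far as the arm can. A call is refused whole if a number of a shift passes 1 or a number of a turn 1, either way. A call with a gripper value outside its range is refused whole. "hand" is the closure, from -1 (fully open) to 1 (shut), set as the call begins (left out, the last holds). The fingers move at their own pace and stop on an object; "force" is the grip in N (left out, the last holds). Time passes only in rows, so rows that do not move let the fingers close. It gives the time, the measured TCP pose, the force, the opening and the grip force at its end, in the units of the state.
- get_obs(): the state, without advancing time (a new reading comes with each control period).
- camera(name): name is "scene" or "side" or "wrist"; returns the picture (400x640x3 uint8, red, green, blue); there is no depth.
- camera_params(name): a dict with "mtx" (3x3 intrinsics, pixels), "k1" (the pictures are not rectified: a ray, as slopes to the right and down, at radius r is drawn at 1 + k1 r^2 times it, then the intrinsics apply), "R" (3x3) and "t" (3): a world point X has camera coordinates R X + t. Camera axes: x right, y down, z forward; pixel columns grow to the right and rows downward; lengths in m; the calibration is good to about 2 mm. A picture is of the moment at which its call begins: read the wrist's pose just before it. camera_params takes no time and is no camera call; for the wrist camera it gives the pose at the moment of the call.
- hand_in(): hands the job in; it is judged then, once.
The state is a dict: "clock": time; "joint_pos": joint angles; "joint_velocities": joint speeds; "tau": joint torques, N m; "position": TCP position; "ee_rot": TCP orientation; "ft_force": force on the tool from outside, world axes, zero at the start; "torque": the same for the moment, N m; "grip_width": opening from 0.0 (shut) to 1.0 (fully open); "grasp_force": force on a finger pad.
Only numpy, scipy, OpenCV 4.12 (cv2) and the standard library are available. Lean on these libraries where they do the work, as an engineer would, in place of code of your own. Each camera call takes 0.05 s, during which the arm holds its last target. There are 200 camera calls.

## Task

Check the bench spring gauge that has the orange handle: pull its handle straight out until the red pointer stands inside the green band on that gauge's scale, and hold it there for a good second. Then guide the handle back in until it is fully home, without letting it snap back, and let go. Leave the gauge with the blue handle alone.

Things in the scene. Friction and masses are not known exactly. Their poses are not given: they have to be found in the camera images.
- orange_handle (a point): Mid of the upright orange handle plate (14 mm along x, 32 along y, top 92 and foot 14 above worktop), 75 mm above the worktop. Axes: z up, -x = the way it pulls out. It ends a 10 mm drawbar (18 mm nut behind the handle), axis 33 mm up. Home, 42 mm are free behind it to the bush; then comes the fixed housing, 126 x 58, 55 mm high. The red pointer on top is always 155 mm behind this point (+x).
- orange_band_mid (a point): Middle of the green band on the scale on top of the orange-handled gauge's grey housing, 56 mm above the worktop. The band is 20 mm long along x, 46 mm wide; axes as for the handle. It is set at a different place each time, 45 to 75 mm from the pointer's home, and stays there in use. The 3 mm wide red pointer moves with the handle and passes over it.
- orange_draw (a joint): How far the orange handle is drawn out, in m: 0 fully home (the start), 0.09 at the end stop. A spring always draws it home: about 2.4 N at home plus 0.8 N per 10 mm, so about 8 N at 70 mm.
- blue_draw (a joint): How far the handle of the other gauge is drawn out, in m, 0 home. That gauge is built the same but has a blue handle and its own green band; it stands some 20 to 33 cm to the left or right of the orange one.

How it is judged:
By the outcome, as a careful person would: the job done as asked, in the order asked, and still so for the second after the job is handed in, with the robot touching nothing.
It also fails if it takes over 38 s, if anything falls off the work surface, if the arm or the gripper's body presses on something with over 40 N, if the wrist force passes 120 N, or if a joint passes its speed limit or range.

## Working session

There is one attempt and no reset: what is moved stays moved. The work goes in short steps, Python scripts to look and compute and a tool call to move; the robot and the scene stay as the last step left them, time stands still between calls to the robot, and variables do not carry over. Pictures are saved under pics/ and viewed, at most 10 in all, crops included, and the job is handed in when it is done.

Besides the shell and the picture viewer there is one more tool, called after "Emit:" as name(argument=value, ...) on one line, values as JSON. carry_out: Moves the arm, as the interface text tells. Its arguments: {"type":"object","properties":{"commands":{"type":"array"},"hand":{"type":"number"},"force":{"type":"number"}},"required":["commands"]}

```bash
mkdir -p pics; ls; python3 - <<'E'
from workcell import *
import cv2,numpy as np
o=get_obs();print(o['clock'],o['position'],o['ee_rot'])
for n in('scene','side'):
    im=camera(n);cv2.imwrite(f'pics/{n}0.png',im[:,:,::-1]);p=camera_params(n);print(n,p)
E
```

```text
pics
0.0 [0.17370506 0.59998728 0.23050011] [ 1.40421220e-01  9.90091591e-01 -7.18964820e-04 -7.75413767e-05]
scene {'mtx': array([[499.83863163,   0.        , 318.76550769],
       [  0.        , 499.83863163, 198.8890459 ],
       [  0.        ,   0.        ,   1.        ]]), 'k1': -0.05272240699150823, 'R': array([[ 0.90468584, -0.42601885,  0.00717475],
       [-0.32291305, -0.69652364, -0.64076672],
       [ 0.27797608,  0.57737576, -0.76770211]]), 't': array([-0.51144462,  0.37788631,  0.62502003])}
side {'mtx': array([[469.57854868,   0.        , 317.06846886],
       [  0.        , 469.57854868, 200.1698594 ],
       [  0.        ,   0.        ,   1.        ]]), 'k1': -0.10650479956336989, 'R': array([[ 8.29139384e-01, -5.59041931e-01,  4.63708834e-05],
       [-2.59807724e-01, -3.85405570e-01, -8.85416565e-01],
       [ 4.95002858e-01,  7.34121697e-01, -4.64798348e-01]]), 't': array([-0.43945779,  0.32304139,  0.50795572])}
```

View pics/scene0.png

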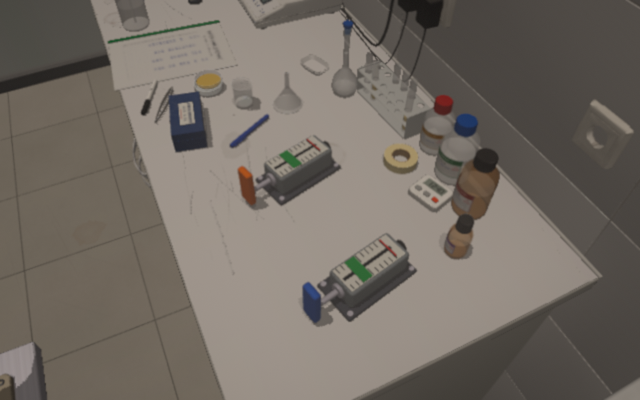

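View pics/side0.png

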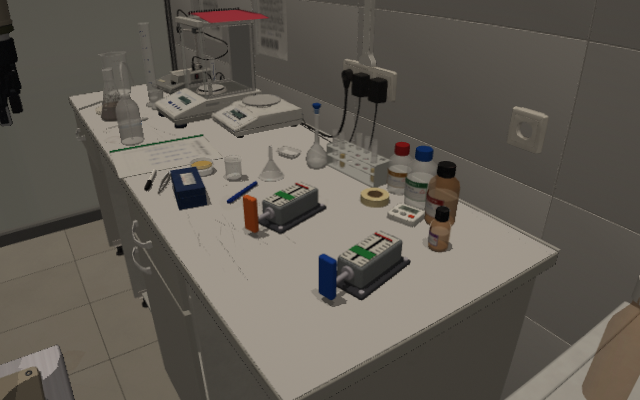

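The scene view shows the orange handle at about (247,185), its green band at (290,160) and the pointer at (311,146). The side view has the handle at (251,214) and the band at (292,200). The blue gauge is to the robot's right. Next I'll triangulate these points.

```bash
cat > h.py <<'E'
from workcell import *
import cv2,numpy as np
def mask(im,c):
    h=cv2.cvtColor(im,cv2.COLOR_RGB2HSV);H,S,V=cv2.split(h)
    r={'orange':(H>=4)&(H<=14)&(S>180)&(V>90),'green':(H>50)&(H<85)&(S>120)&(V>40),'red':((H<4)|(H>172))&(S>120)&(V>70)}[c]
    return r.astype(np.uint8)
def blobs(im,c,roi=None,amin=8):
    m=mask(im,c)
    if roi: z=np.zeros_like(m);x0,y0,x1,y1=roi;z[y0:y1,x0:x1]=1;m=m*z
    n,l,s,ce=cv2.connectedComponentsWithStats(m)
    return sorted([(int(s[i,4]),ce[i],s[i,:4],(l==i)) for i in range(1,n) if s[i,4]>=amin],key=lambda b:-b[0])
def ray(p,uv):
    K=p['mtx'];d=np.array([p['k1'],0,0,0,0.])
    q=cv2.undistortPoints(np.array([[uv]],float),K,d)[0,0]
    D=p['R'].T@np.array([q[0],q[1],1]);return -p['R'].T@p['t'],D/np.linalg.norm(D)
def plane(p,uv,z):
    o,d=ray(p,uv);return o+d*(z-o[2])/d[2]
def tri(p1,u1,p2,u2):
    o1,d1=ray(p1,u1);o2,d2=ray(p2,u2)
    s=np.linalg.lstsq(np.c_[d1,-d2],o2-o1,rcond=None)[0]
    a,b=o1+s[0]*d1,o2+s[1]*d2;return (a+b)/2,np.linalg.norm(a-b)
def proj(p,X):
    return cv2.projectPoints(np.array([X],float),cv2.Rodrigues(p['R'])[0],p['t'],p['mtx'],np.array([p['k1'],0,0,0,0.]))[0][0,0]
E
python3 - <<'E'
from h import *
np.set_printoptions(precision=4,suppress=True)
P={};B={}
for n,roi in(('scene',(225,125,345,215)),('side',(235,175,340,245))):
    im=cv2.imread(f'pics/{n}0.png')[:,:,::-1].copy();P[n]=camera_params(n);B[n]={}
    for c in('orange','green','red'):
        b=blobs(im,c,roi);B[n][c]=b
        print(n,c,[(x[0],x[1],x[2]) for x in b[:3]])
for c in('orange','green','red'):
    try: 
        a,b=B['scene'][c][0],B['side'][c][0];print(c,tri(P['scene'],a[1],P['side'],b[1]))
    except Exception as e: print(c,e)
E
```

```text
scene orange [(74, array([244.4595, 172.5   ]), array([239, 167,  12,  11], dtype=int32))]
scene green [(122, array([289.8525, 158.7951]), array([281, 152,  19,  15], dtype=int32))]
scene red [(14, array([313.4286, 144.8571]), array([308, 140,  11,  10], dtype=int32))]
side orange [(292, array([248.4658, 210.9589]), array([243, 195,  13,  36], dtype=int32))]
side green [(73, array([284.3288, 195.1096]), array([276, 191,  18,   9], dtype=int32))]
side red [(17, array([301.5294, 185.4706]), array([296, 183,  12,   6], dtype=int32))]
orange (array([0.5635, 0.3174, 0.0363]), np.float64(0.00596880516203544))
green (array([0.6449, 0.2969, 0.0587]), np.float64(0.00051809585956132))
red (array([0.6984, 0.3101, 0.0618]), np.float64(0.0023230457837800523))
```

Emit:
carry_out(commands=[[[-0.68,-0.3,-0.08,0,0,0],[-0.68,-0.3,-0.08,0,0,0],[-0.68,-0.3,-0.08,0,0,0],[-0.68,-0.3,-0.08,0,0,0],[-0.68,-0.3,-0.08,0,0,0],[-0.68,-0.3,-0.08,0,0,0],[-0.68,-0.3,-0.08,0,0,0],[-0.68,-0.3,-0.08,0,0,0],[-0.68,-0.3,-0.08,0,0,0],[-0.68,-0.3,-0.08,0,0,0],[-0.68,-0.3,-0.08,0,0,0],[-0.68,-0.3,-0.08,0,0,0],[-0.68,-0.3,-0.08,0,0,0],[-0.68,-0.3,-0.08,0,0,0],[-0.68,-0.3,-0.08,0,0,0],[0,0,0,0,0,-1],[0,0,0,0,0,-1],[0,0,0,0,0,-1],[0,0,0,0,0,-1],[0,0,0,0,0,-1]]])

```text
clock: 1.77
position: [0.5155, 0.3139, 0.2788]
ee_rot: [-0.123, 0.992, -0.0, -0.0]
ft_force: [-0.2, -0.6, -0.4]
grip_width: 0.999
grasp_force: 0.0
```

```bash
python3 - <<'E'
from h import *
np.set_printoptions(precision=4,suppress=True)
o=get_obs();print(o['clock'],o['position'],o['ee_rot'],o['joint_pos'])
p=camera_params('wrist');im=camera('wrist');cv2.imwrite('pics/w1.png',im[:,:,::-1]);np.savez('w1.npz',**p)
print(p,-p['R'].T@p['t'])
for c in('orange','green','red'):
    print(c,[(x[0],x[1],x[2]) for x in blobs(im,c)[:4]])
E
```

```text
1.7667 [0.5155 0.3139 0.2788] [-0.1231  0.9924 -0.0002 -0.0004] [-0.7404  0.262   0.1458  1.4559 -0.0381  1.4274  1.2237]
{'mtx': array([[285.5228,   0.    , 321.2138],
       [  0.    , 285.5228, 197.1051],
       [  0.    ,   0.    ,   1.    ]]), 'k1': -0.001464277243353432, 'R': array([[-0.2452,  0.9695,  0.0001],
       [ 0.928 ,  0.2347,  0.2892],
       [ 0.2804,  0.071 , -0.9573]]), 't': array([-0.1777, -0.6039,  0.258 ])} [0.4445 0.2957 0.4216]
orange [(198, array([285.5101, 184.2424]), array([270, 178,  29,  16], dtype=int32)), (20, array([282.65, 199.65]), array([275, 197,  17,   4], dtype=int32))]
green [(380, array([ 98.2237, 215.7316]), array([ 81, 207,  35,  18], dtype=int32)), (366, array([290.1995, 255.7678]), array([274, 250,  32,  13], dtype=int32)), (204, array([629.0098, 325.9902]), array([616, 309,  24,  32], dtype=int32)), (15, array([165.6667, 383.    ]), array([163, 380,   7,   7], dtype=int32))]
red [(54, array([292.0556, 290.6481]), array([280, 290,  25,   3], dtype=int32)), (25, array([147.24, 371.72]), array([143, 367,   9,  10], dtype=int32)), (17, array([108.3529, 257.5294]), array([106, 256,   5,   4], dtype=int32))]
```

View pics/w1.png

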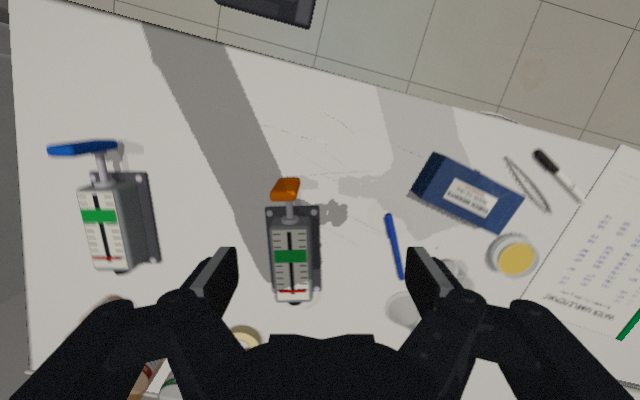

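The wrist view shows the orange handle at (286,184), its band at (290,256) and the pointer line at (292,291). The gauge is nearly upright in the image. I'll enlarge the handle to find its edges.

```bash
python3 - <<'E'
from h import *
np.set_printoptions(precision=4,suppress=True)
im=cv2.imread('pics/w1.png');c=im[165:305,250:335];cv2.imwrite('pics/w1c.png',cv2.resize(c,None,fx=4.2,fy=4.2,interpolation=cv2.INTER_CUBIC))
p=dict(np.load('w1.npz'));rgb=im[:,:,::-1].copy()
s0=cv2.imread('pics/scene0.png')[:,:,::-1].copy();sp=camera_params('scene')
roi=(225,125,345,215)
g=blobs(rgb,'green',(250,165,335,305))[0];r=blobs(rgb,'red',(250,165,335,305))[0]
print('band',tri(p,g[1],sp,blobs(s0,'green',roi)[0][1]),plane(p,g[1],.056))
print('ptr',tri(p,r[1],sp,blobs(s0,'red',roi)[0][1]),plane(p,r[1],.057), plane(p,(280,290.5),.057),plane(p,(304.5,291),.057))
hsv=cv2.cvtColor(rgb,cv2.COLOR_RGB2HSV)
print(hsv[176:206:1,286])
# scene edges of handle
hs=cv2.cvtColor(s0,cv2.COLOR_RGB2HSV);m=((hs[...,0]<16)&(hs[...,1]>120)).astype(np.uint8)[160:210,230:265]
print('\n'.join(''.join('#' if v else '.' for v in row) for row in m))
E
```

```text
band (array([0.6474, 0.3012, 0.0543]), np.float64(0.0014549344595711877)) [0.6472 0.3014 0.056 ]
ptr (array([0.703 , 0.3163, 0.0548]), np.float64(0.0013961853391099147)) [0.7022 0.3164 0.057 ] [0.7063 0.299  0.057 ] [0.6983 0.3344 0.057 ]
[[ 21  11 161]
 [ 12  48 142]
 [ 14 244 121]
 [ 15 255 119]
 [ 14 255 117]
 [ 14 247 121]
 [ 14 255 120]
 [ 15 251 124]
 [ 14 255 121]
 [ 15 255 119]
 [ 15 255 120]
 [ 15 255 122]
 [ 15 251 123]
 [ 14 255 117]
 [ 14 251 124]
 [ 15 255 141]
 [ 15 246 145]
 [ 15 243 144]
 [ 16 253 146]
 [ 15 243 146]
 [ 15 255 141]
 [ 15 255 141]
 [ 15 255 142]
 [ 15 255 138]
 [ 14 204 125]
 [ 10  83 113]
 [160   7 112]
 [150   5 112]
 [173   9 114]
 [160   7 113]]
...................................
...................................
...................................
...................................
...................................
...................................
............#......................
..........####.....................
.........#######...................
........#########..................
........##########.................
.........#####
[... 689 characters left out ...]
#####...........
............############...........
............############...........
............############...........
.............###########...........
.............###########...........
..............###########..........
..............###########..........
...............##########..........
................#########..........
.................########..........
..................#######..........
...................######..........
....................####...........
.....................#.............
...................................
...................................
...................................
...................................
...................................
```

View pics/w1c.png

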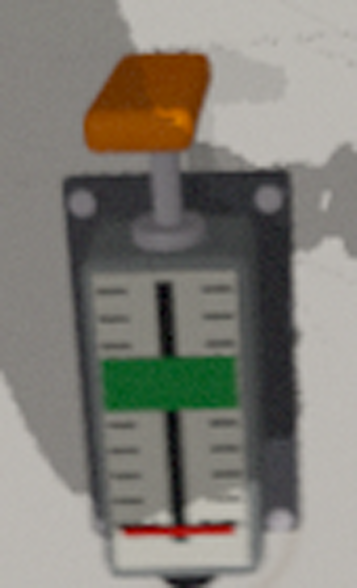

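```bash
python3 - <<'E'
from h import *
np.set_printoptions(precision=4,suppress=True)
p=dict(np.load('w1.npz'));sp=camera_params('scene');si=camera_params('side')
H=plane(p,(283,195.6),.092);P=plane(p,(292.3,290.9),.057);B=plane(p,(290.3,255.8),.056)
print('H',H,'P',P,'B',B,'HP',np.linalg.norm((P-H)[:2]),'BP',np.linalg.norm((P-B)[:2]),'yaws',np.degrees([np.arctan2(*(P-H)[1::-1]),np.arctan2(*(P-B)[1::-1])]))
print(tri(p,(283,195.6),sp,(245.,172.)),proj(sp,H),proj(si,H))
y=np.radians(14.3);print('slot yaw',[plane(p,(250+a/4.2,165+b/4.2),.056) for a,b in((163,284),(179,540),(170,384))])
print('tool yaw',camera_params('wrist')['R'][0])
E
```

```text
H [0.5505 0.2751 0.092 ] P [0.7025 0.3168 0.057 ] B [0.6472 0.3015 0.056 ] HP 0.15764494802815895 BP 0.05739521098889564 yaws [15.3538 15.4587]
(array([0.552 , 0.2747, 0.0864]), np.float64(0.0005635030917933292)) [243.9026 169.8335] [248.8748 196.4513]
slot yaw [array([0.6127, 0.2918, 0.056 ]), array([0.7076, 0.3183, 0.056 ]), array([0.6481, 0.302 , 0.056 ])]
tool yaw [-0.2526  0.9676  0.0001]
```

Emit:
carry_out(commands=[[[0,0,0,0,0,-0.18],[-0.2,-0.4,0.3,0,0,0],[-0.2,-0.4,0.6,0,0,0],[-0.2,-0.38,0.7,0,0,0],[0,0,0.7,0,0,0],[0,0,0.7,0,0,0],[0,0,0.5,0,0,0],[0,0,0.2,0,0,0],[0,0,0,0,0,0],[0,0,0,0,0,0]]])

```text
clock: 2.65
position: [0.5513, 0.2748, 0.132]
ee_rot: [-0.129, 0.992, 0.0, 0.0]
ft_force: [-0.8, 0.0, 0.5]
grip_width: 0.999
grasp_force: 0.0
```

```bash
python3 - <<'E'
from h import *
np.set_printoptions(precision=4,suppress=True)
o=get_obs();print(o['clock'],o['position'],o['ee_rot'])
p=camera_params('wrist');im=camera('wrist');cv2.imwrite('pics/w2.png',im[:,:,::-1]);np.savez('w2.npz',**p)
hs=cv2.cvtColor(im,cv2.COLOR_RGB2HSV);m=((hs[...,0]>4)&(hs[...,0]<20)&(hs[...,1]>200)&(hs[...,2]>60)).astype(np.uint8)
n,l,s,c=cv2.connectedComponentsWithStats(m);k=1+s[1:,4].argmax();print(s[k],c[k])
print(proj(p,(.5515,.275,.092)),[plane(p,b[1],.056) for b in blobs(im,'green')[:2]])
E
```

```text
2.65 [0.5513 0.2748 0.132 ] [-0.1294  0.9916  0.0001  0.0002]
[ 298  186   45   44 1695] [320.072  208.4307]
[321.6738 222.4739] [array([0.6477, 0.3001, 0.056 ]), array([0.6488, 0.0382, 0.056 ])]
```

View pics/w2.png

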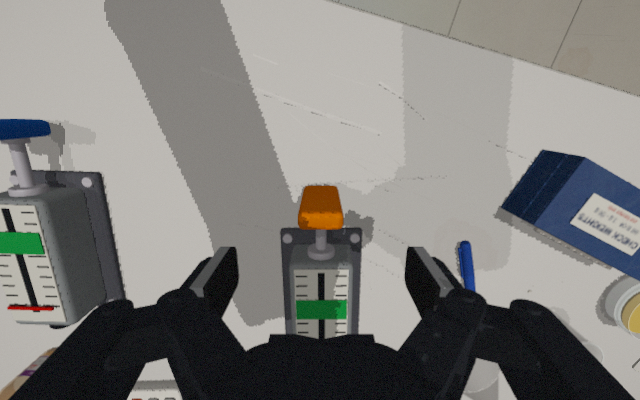

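The handle sits centred between the fingers, with its top face at about (320,219). I'll descend and close.

Emit:
carry_out(commands=[[[0.04,0,0.5,0,0,0],[0,0,0.6,0,0,0],[0,0,0.5,0,0,0],[0,0,0.3,0,0,0],[0,0,0,0,0,0]]], hand=-1)

```text
clock: 3.12
position: [0.5487, 0.2739, 0.054]
ee_rot: [-0.13, 0.992, -0.0, -0.001]
ft_force: [-1.2, -0.4, 0.0]
grip_width: 1.0
grasp_force: 0.0
```

Emit:
carry_out(commands=[[[0,0,0,0,0,0],[0,0,0,0,0,0],[0,0,0,0,0,0],[0,0,0,0,0,0],[0,0,0,0,0,0],[0,0,0,0,0,0],[0,0,0,0,0,0],[0,0,0,0,0,0]]], hand=1, force=50)

```text
clock: 3.78
position: [0.5503, 0.2737, 0.0567]
ee_rot: [-0.13, 0.992, -0.0, 0.001]
ft_force: [-0.6, -2.7, 6.6]
grip_width: 0.369
grasp_force: 49.5
```

Emit:
carry_out(commands=[[[0.1,0,0,0,0,0],[0.15,0,0,0,0,0],[0.2,0,0,0,0,0],[0.2,0,0,0,0,0],[0.2,0,0,0,0,0],[0.2,0,0,0,0,0],[0.2,0,0,0,0,0],[0.1,0,0,0,0,0],[0.07,0,0,0,0,0],[0,0,0,0,0,0],[0,0,0,0,0,0]]])

```text
clock: 4.7
position: [0.4963, 0.2591, 0.0567]
ee_rot: [-0.13, 0.992, 0.0, 0.002]
ft_force: [8.1, -2.8, 3.6]
grip_width: 0.372
grasp_force: 49.8
```

```bash
python3 - <<'E'
from h import *
np.set_printoptions(precision=4,suppress=True)
o=get_obs();print(o['clock'],o['position'],o['ft_force'],o['grip_width'])
for n,(x0,y0,x1,y1) in(('scene',(225,125,345,215)),('side',(225,165,345,255))):
    im=camera(n);p=camera_params(n)
    for c in('green','red'):
        print(n,c,[(b[0],b[1],plane(p,b[1],.057)) for b in blobs(im,c,(x0,y0,x1,y1),3)[:3]])
    cv2.imwrite(f'pics/{n}3.png',cv2.resize(im[y0:y1,x0:x1,::-1],None,fx=6,fy=6,interpolation=cv2.INTER_CUBIC))
E
```

```text
4.7 [0.4963 0.2591 0.0567] [ 8.0613 -2.8459  3.5587] 0.3716203014518125
scene green [(45, array([287.7778, 160.0222]), array([0.6409, 0.2969, 0.057 ])), (4, array([293.25, 157.25]), array([0.653 , 0.2993, 0.057 ])), (3, array([298.3333, 162.6667]), array([0.656 , 0.2824, 0.057 ]))]
scene red []
side green [(41, array([283.7561, 195.8293]), array([0.6436, 0.2978, 0.057 ]))]
side red [(3, array([286.    , 194.6667]), array([0.6505, 0.2999, 0.057 ]))]
```

View pics/scene3.png

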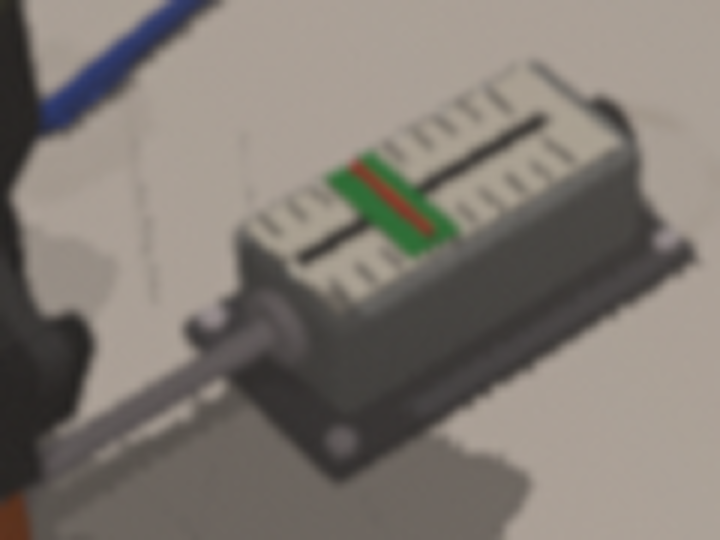

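The red pointer stands inside the green band, slightly to the home side of its middle. I'll nudge it 1.6 mm further and hold.

Emit:
carry_out(commands=[[[0.04,0,0,0,0,0],[0,0,0,0,0,0],[0,0,0,0,0,0],[0,0,0,0,0,0],[0,0,0,0,0,0],[0,0,0,0,0,0],[0,0,0,0,0,0],[0,0,0,0,0,0],[0,0,0,0,0,0],[0,0,0,0,0,0],[0,0,0,0,0,0],[0,0,0,0,0,0],[0,0,0,0,0,0],[0,0,0,0,0,0],[0,0,0,0,0,0],[0,0,0,0,0,0],[0,0,0,0,0,0],[0,0,0,0,0,0],[0,0,0,0,0,0],[0,0,0,0,0,0]]])

```text
clock: 6.47
position: [0.495, 0.2588, 0.0567]
ee_rot: [-0.13, 0.992, 0.0, 0.002]
ft_force: [7.0, -2.0, 4.2]
grip_width: 0.366
grasp_force: 49.7
```

```bash
python3 - <<'E'
from h import *
o=get_obs();print(o['clock'],o['position'],o['ft_force'],o['grip_width'])
im=camera('scene');cv2.imwrite('pics/scene4.png',cv2.resize(im[140:185,270:310,::-1],None,fx=10,fy=10,interpolation=cv2.INTER_CUBIC))
E
```

```text
6.4667 [0.49498022 0.2587675  0.05665703] [ 7.041942   -1.95758956  4.23024541] 0.3656285432545197
```

View pics/scene4.png

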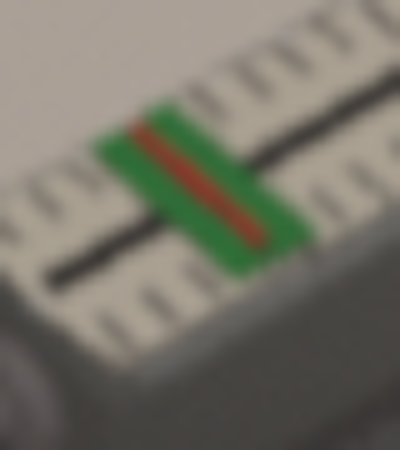

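The pointer is mid-band and has been held for over 1.5 s. Next I'll guide it back slowly.

Emit:
carry_out(commands=[[[-0.08,0,0,0,0,0],[-0.12,0,0,0,0,0],[-0.12,0,0,0,0,0],[-0.12,0,0,0,0,0],[-0.12,0,0,0,0,0],[-0.12,0,0,0,0,0],[-0.12,0,0,0,0,0],[-0.12,0,0,0,0,0],[-0.12,0,0,0,0,0],[-0.1,0,0,0,0,0],[-0.1,0,0,0,0,0],[-0.08,0,0,0,0,0],[-0.06,0,0,0,0,0],[-0.04,0,0,0,0,0],[0,0,0,0,0,0],[0,0,0,0,0,0],[0,0,0,0,0,0]]])

```text
clock: 7.93
position: [0.5491, 0.2735, 0.0566]
ee_rot: [-0.13, 0.992, 0.0, 0.001]
ft_force: [3.1, -2.3, 6.7]
grip_width: 0.366
grasp_force: 50.0
```

Emit:
carry_out(commands=[[[-0.02,0,0,0,0,0],[-0.02,0,0,0,0,0],[-0.02,0,0,0,0,0],[0,0,0,0,0,0],[0,0,0,0,0,0]]])

```text
clock: 8.35
position: [0.5503, 0.2738, 0.0567]
ee_rot: [-0.13, 0.992, -0.0, 0.0]
ft_force: [-3.7, -4.5, 11.9]
grip_width: 0.368
grasp_force: 50.8
```

The position matches the start, and the force has reversed, so the handle is against its home stop. I'll release and lift.

Emit:
carry_out(commands=[[[0,0,0,0,0,0],[0,0,0,0,0,0],[0,0,0,0,0,0],[0,0,0,0,0,0],[0,0,0,0,0,0],[0,0,0,0,0,0],[0,0,0,0,0,0],[0,0,0,0,0,0]]], hand=-1)

```text
clock: 9.02
position: [0.5502, 0.2744, 0.0552]
ee_rot: [-0.13, 0.992, 0.0, -0.0]
ft_force: [0.5, -0.2, -0.0]
grip_width: 0.998
grasp_force: 0.0
```

Emit:
carry_out(commands=[[[0,0,-0.3,0,0,0],[0,0,-0.5,0,0,0],[0,0,-0.6,0,0,0],[0,0,-0.6,0,0,0],[0,0,-0.6,0,0,0],[0,0,-0.6,0,0,0],[0,0,-0.4,0,0,0],[0,0,-0.1,0,0,0],[0,0,0,0,0,0],[0,0,0,0,0,0]]])

```text
clock: 9.85
position: [0.5499, 0.2743, 0.2028]
ee_rot: [-0.13, 0.992, -0.0, -0.0]
ft_force: [-0.5, -0.5, -1.2]
grip_width: 0.996
grasp_force: 0.0
```

```bash
python3 - <<'E'
from h import *
np.set_printoptions(precision=4,suppress=True)
o=get_obs();print(o['clock'],o['position'],o['ft_force'],o['grip_width'])
im=camera('scene');p=camera_params('scene')
for c in('green','red'): print(c,[(b[0],b[1],plane(p,b[1],.057)) for b in blobs(im,c,(225,125,345,215))[:2]])
cv2.imwrite('pics/scene5.png',im[:,:,::-1])
E
```

```text
9.85 [0.5499 0.2743 0.2028] [-0.4614 -0.4944 -1.1799] 0.9961414256913672
green [(42, array([285.4048, 155.0952]), array([0.6419, 0.3107, 0.057 ]))]
red [(13, array([313.0769, 144.6154]), array([0.7009, 0.3145, 0.057 ]))]
```

View pics/scene5.png

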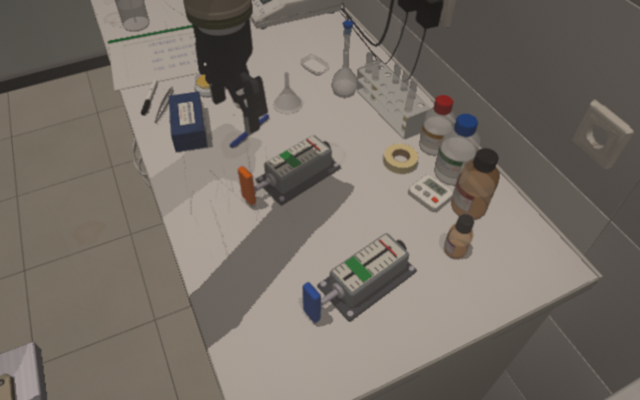

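The orange handle is back at (247,185) and the pointer at (313,145), both as at the start. The gripper is clear and the blue gauge is untouched.

```bash
python3 -c "
from workcell import *
print(hand_in())"
```

```text
the job is handed in; nothing more can be done
None
```

I drew the orange gauge out until its pointer was mid-band, held it there for over 1.5 s, guided it fully home and released it; the blue gauge was untouched, and I handed the job in at about 10 s (no verdict was returned).

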